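Set up the gel tank with tray, two combs and lid

TASK

Get the gel tank ready for a two-row gel. First set the casting tray on the tank's platform between its four corner stops; then hang the broad-toothed comb (broad grip) fully down in the tray's end notches nearest the tank's two terminal posts and the fine-toothed comb (narrow grip) fully down in the tray's middle notches; last of all put the lid on the tank so that it sits down flat all round. Leave the beaker, the tip box and the pipette where they are.

Things in the scene. Friction and masses are not known exactly. Their poses are not given: they have to be found in the camera images.
- tank: Fixed clear tank 134 (x) x 200 (y) x 84 mm high, walls 4. Origin: centre of underside. Platform: full inside width, 116 long in y, top 30 mm above origin; open wells beyond its ends. Four corner stops 5 mm high on it hold the tray centred, long side along y, 4 mm play all round (middle of tray's long sides left free). White block with two terminal posts sticks 22 mm out of the +y end, 62 mm up.
- tray_mid (a point): Loose casting tray, 90 g: clear trough 58 wide (x), 100 long (y), 24 mm high, walls and floor 4, black rubber dams at both ends. Point: its centre, 12 mm up; on the platform it is 42 mm above the tank's origin. Facing notches in both long walls at y = -34, 0, +34 mm, 14 wide, 9 deep from the wall top. Same either way round.
- comb_broad_mid (a point): Loose white comb, 30 g, upright in the rack: bar 76 (x) x 8 (y) x 9 mm high; on it a broad grip tab 32 (x) x 8 x 24 high; below it five broad teeth 9.5 long, row 42 wide, 3 thick. Point: centre, 21.25 mm above tooth tips, 2.75 above the bar's top. Bar ends rest in the notches; fully home the point is 14.75 mm above tray_mid.
- comb_fine_mid (a point): Loose white comb, 30 g, upright in the rack: same as the broad comb in all sizes and heights, but with fourteen fine teeth and a narrow grip tab 14 mm wide (x), 8 thick, 24 high. Point and axes the same.
- rack: Grey comb rack, fixed: base 84 x 92 mm, 26 mm high, two notched rails in which the two combs hang 50 mm apart along its y, in either order. Origin: centre of underside. It and all else stand on a black spill tray with its floor at z = 3 mm.
- lid_mid (a point): Loose clear lid, 250 g, right way up: plate 144 (x) x 210 (y) x 4 mm; lip below 8 deep, 116 x 182 outside (5 mm play each side in the tank's mouth); grey grip ridge on its middle 14 (x) x 60 (y) x 28 high. Point: centre, 20 mm below the ridge's top, 20 above the lip's edge; on the rim it is 96 mm above the tank's origin. Same either way round.
- beaker: Glass beaker, bystander, 68 mm across, 90 mm high; origin under its centre.
- tip_box: Pipette-tip box, bystander, 82 x 117 mm, 65 mm high; origin under its centre.
- pipette: Pipette lying along its y, bystander, about 225 mm long, 24 mm high; origin on its underside near the middle.
Mind the look-alikes: they are no part of the job. Leave any purple or yellow look-alike of the part that bears comb_broad_mid alone.

How it is judged:
On the way, in this order (a step that is already met when the one before it is completed fails the run):
1. the casting tray sits on the platform between the corner stops (x of tray_mid in the frame of tank between -0.007 and 0.007 m and y of tray_mid in the frame of tank between -0.007 and 0.007 m and z of tray_mid in the frame of tank between 0.039 and 0.045 m and angle between the y axis of tray_mid and the y axis of tank, either way round below 0.12 rad), for 0.2 s.
2. with the tray in place, the broad comb is fully down in the end notches nearest the terminal posts and the fine comb in the middle notches (all of step 1 and x of comb_broad_mid in the frame of tank between -0.01 and 0.01 m and y of comb_broad_mid in the frame of tank between 0.025 and 0.043 m and z of comb_broad_mid in the frame of tank between 0.05375 and 0.05975 m and angle between each of comb_broad_mid, comb_fine_mid's own z axis and vertical below 0.15 rad and angle between the x axis of each of comb_broad_mid, comb_fine_mid and the x axis of tank, either way round below 0.2 rad and x of comb_fine_mid in the frame of tank between -0.01 and 0.01 m and y of comb_fine_mid in the frame of tank between -0.009 and 0.009 m and z of comb_fine_mid in the frame of tank between 0.05375 and 0.05975 m), for 0.2 s.
3. the lid is on over tray and combs (all of step 2 and x of lid_mid in the frame of tank between -0.008 and 0.008 m and y of lid_mid in the frame of tank between -0.008 and 0.008 m and z of lid_mid in the frame of tank between 0.093 and 0.099 m and angle between the y axis of lid_mid and the y axis of tank, either way round below 0.1 rad and angle between lid_mid's own z axis and vertical below 0.04 rad), for 0.2 s.
At the end, for the whole second after the job is handed in: Tray central on the platform (7 mm, 0.12 rad, height 3 mm); broad comb upright and fully down (3 mm) in the tray's end notches at the terminal-post end, fine comb likewise in the middle notches (9 mm along, 10 mm across); lid flat on the rim (8 mm, 0.1 rad, height 3 mm); all released and at rest (all of step 3 and linear speed of each of tray, comb_broad, comb_fine, lid below 0.02 m/s); the robot touches nothing.
It fails at once if the beaker is moved more than 25 mm (distance of beaker from where it was at the start of the episode above 0.025 m).
It fails at once if the tip box is moved more than 25 mm (distance of tip_box from where it was at the start of the episode above 0.025 m).
It fails at once if the pipette is moved more than 25 mm (distance of pipette from where it was at the start of the episode above 0.025 m).
It also fails if it takes over 99 s, if anything falls off the work surface, if the arm or the gripper's body presses on something with over 40 N, if the wrist force passes 120 N, or if a joint passes its speed limit or range.

ROBOT

A 7-joint arm with a two-finger parallel gripper is mounted at the origin on the work surface. World frame = base frame: x ahead of the robot, y to its left, z up, the work surface at z = 0. Lengths are in m, angles in rad, forces in N, time in s.
With the tool pointing down it reaches from about 0.35 to 0.9 m from the base axis. Payload 8.1 kg.
Tool frame: the origin (TCP) lies on the centre line of the jaws, within the pads' length; the fingertips stand 19 mm ahead of it and the grasp point (between the pads) is the TCP; z points along the fingers, y is the direction in which the jaws open and shut (so a half turn about z gives the same grasp; the last joint's range is limited). The gripper opens to 92 mm and grips with 3 to 60 N. Pads are 19 mm wide; open, the fingers measure 130 mm over their backs; the gripper's body (75 mm by 190 mm) begins 47 mm behind the grasp point.
Start: joints at [-1.263, 0.434, 0.025, 1.573, -0.012, 1.134, -0.075], TCP at [0.25, 0.573, 0.246] pointing down, gripper open.
Joint ranges: [-2.62, 2.62], [-0.44, 2.09], [-1.27, 1.32], [0.08, 2.57], [-1.32, 4.46], [0.12, 2], [-2.74, 2.74]. Speed limits (rad/s): [2.22, 2.22, 3.01, 3.01, 3.14, 3.14, 3.14].

INTERFACE

Orientations are given as a rotation vector (axis times angle).
In Python, from cell import monitor, imaging, workorder, outline_of gives the robot as it stands.
- The arm moves only by the tool move_arm, never from a script. Its argument "series" is a list of rows, each a list of 6 numbers: the shift along the world's x, y, z in cm, then the turn, a rotation vector about the world's x, y, z in degrees. A call has 1 to 8 rows; each row shifts and turns the commanded pose from where the row before left it; what a row does not reach is not made up. A row lasts 1/10 s, in which the tool goes at most 50 mm and 8.59 degrees, less where a joint would pass 70% of its speed; a pose out of reach is approached as far as the arm can. A call with a gripper value outside its range is refused whole. "grip" is the opening, from 0 (shut) to 1 (fully open), set as the call begins (left out, the last holds). The fingers move at their own pace and stop on an object; "force" is the grip in N (left out, the last holds). Time passes only in rows, so rows that do not move let the fingers close. It gives the time, the measured TCP pose, the force and the opening at its end, in the units of the state.
- monitor.observe(): the state, without advancing time (a new reading comes with each control period).
- imaging.get_image(name): name is "scene" or "top" or "wrist"; returns a dict with "color" (384x512x3 uint8, red, green, blue), "fx", "fy", "cx", "cy" (pixels), "rvec" (rotation vector, rad) and "tvec" (3), from world to camera coordinates, as OpenCV has them; the wrist camera has in their place "mount" (4x4, takes a point from camera to tool coordinates, whose origin is the TCP and whose axes are the flange's). Camera axes: x right, y down, z forward; pixel columns grow to the right and rows downward; lengths in m; the calibration is good to about 2 mm. The wrist camera is an equidistant fisheye: a pixel r from the principal point sees the ray r / f radians off the axis. A picture is of the moment at which its call begins: read the wrist's pose just before it. There is no depth.
- workorder.sign_off(): hands the job in, once; it reports no verdict.
Trained networks look in the newest picture that a camera, given by its name, has taken for a name from the list of things; names that differ only in an ending like _2 or _b are one class to them, and where a whole thing is asked for, a point or a joint stands for the part that bears it (a point fixed in the world has none). Each returns a list of dicts, best first, with "p" (0 to 1); they miss things now and then, are a little off and sometimes report something else, mostly with a low value. They report only what shows in the picture. A call takes as long as a camera call. They do not tell look-alikes from the thing itself.
- outline_of(camera, thing): "mask" (384x512 bool, what is visible of it) and "rect" ([left, top, width, height] in pixels, round what is visible of it).
The state is a dict: "clock": time; "joints": joint angles; "dq": joint speeds; "joint_efforts": joint torques, N m; "position": TCP position; "ee_rot": TCP orientation; "force": force on the tool from outside, world axes, zero at the start; "ft_torque": the same for the moment, N m; "width": opening from 0.0 (shut) to 1.0 (fully open).
Only numpy, scipy, OpenCV 4.12 (cv2) and the standard library are available. Lean on these libraries where they do the work, as an engineer would, in place of code of your own. Each camera call takes 0.05 s, during which the arm holds its last target. There are 200 camera calls.

## Working session

There is one attempt and no reset: what is moved stays moved. The work goes in short steps, Python scripts to look and compute and a tool call to move; the robot and the scene stay as the last step left them, time stands still between calls to the robot, and variables do not carry over. Pictures are saved under pics/ and viewed, about 12 in all and at most 16, crops included, and the job is handed in when it is done.

Besides the shell and the picture viewer there is one more tool, called after "Request:" as name([rows], argument=value, ...), one row to a line, values as JSON. move_arm: Moves the arm, as the interface text tells. Its arguments: {"type":"object","properties":{"series":{"type":"array"},"grip":{"type":"number"},"force":{"type":"number"}},"required":["series"]}

```bash
mkdir -p pics; ls; cat > h.py <<'E'
import numpy as np, cv2
from cell import monitor, imaging, workorder, outline_of
from scipy.spatial.transform import Rotation as R
def snap(n,f=None):
    im=imaging.get_image(n)
    if f: cv2.imwrite('pics/'+f+'.png',im['color'][:,:,::-1])
    return im
def ray(im,u,v):
    Rm=cv2.Rodrigues(np.array(im['rvec'],float))[0]; t=np.array(im['tvec']).ravel()
    d=Rm.T@np.array([(u-im['cx'])/im['fx'],(v-im['cy'])/im['fy'],1]); return -Rm.T@t,d
def atz(im,u,v,z):
    o,d=ray(im,u,v); return o+d*(z-o[2])/d[2]
def proj(im,P):
    P=np.atleast_2d(np.array(P,float))
    K=np.array([[im['fx'],0,im['cx']],[0,im['fy'],im['cy']],[0,0,1]])
    return cv2.projectPoints(P,np.array(im['rvec'],float),np.array(im['tvec'],float),K,None)[0][:,0]
E
python3 - <<'E'
from h import *
a=snap('top','top'); 
for t in ['tank','tray_mid','comb_broad_mid','comb_fine_mid','rack','lid_mid','beaker','tip_box','pipette']:
    for o in outline_of('top',t)[:4]: 
        v,u=np.nonzero(o['mask']); print(t,round(o['p'],2),o['rect'],len(u), cv2.minAreaRect(np.c_[u,v].astype(np.float32)) if len(u) else '')
b=snap('scene','scene')
print(ray(a,256,192),ray(b,256,192),a['fx']); print(monitor.observe())
im=np.hstack([cv2.resize(cv2.imread('pics/top.png'),(800,600))]); cv2.imwrite('pics/top2.png',im)
E
```

```text
pics
tank 0.63 [165.1, 170.5, 74.5, 44.3] 3284 ((203.5, 193.5), (47.0, 73.0), 90.0)
tray_mid 0.97 [110.2, 179.7, 36.2, 32.3] 622 ((130.70001220703125, 196.39999389648438), (19.230182647705078, 33.98823165893555), 63.43495178222656)
comb_broad_mid 0.59 [400.6, 265.7, 20.2, 5.3] 4 ((408.0, 268.0), (20.09947967529297, 0.10468471050262451), 6.009006023406982)
comb_broad_mid 0.57 [316.5, 137.4, 12.8, 15.7] 73 ((322.5384216308594, 144.30767822265625), (19.414506912231445, 4.992301940917969), 56.3099365234375)
comb_broad_mid 0.43 [361.4, 262.9, 21.4, 9.1] 104 ((372.7627868652344, 268.22259521484375), (4.869838714599609, 22.811349868774414), 70.01689910888672)
comb_broad_mid 0.24 [112.6, 180.1, 39.4, 32.8] 613 ((130.65518188476562, 196.36209106445312), (18.776823043823242, 33.74576187133789), 66.80140686035156)
rack 0.52 [229.7, 109.9, 66.6, 13.2] 455 ((263.5, 116.0), (12.0, 65.0), 90.0)
lid_mid 0.64 [279.7, 177.4, 66.1, 47.2] 2878 ((313.9999694824219, 198.99998474121094), (65.99998474121094, 43.99999237060547), 0.0)
beaker 0.68 [112.7, 133.6, 29.6, 23.8] 495 ((126.5000228881836, 147.5000305
[... 487 characters left out ...]
287174
{'clock': 0.55, 'joints': array([-1.26259768,  0.4344643 ,  0.02497732,  1.57322623, -0.01157997,
        1.13400809, -0.07509024]), 'dq': array([-8.46634947e-04,  1.17405292e-05,  6.12037564e-04, -7.90122577e-04,
        1.52229912e-03, -1.42331453e-03,  2.03582646e-04]), 'joint_efforts': array([-1.54865484e-03, -6.67246914e+01,  9.83095318e-01, -3.14639318e+01,
       -6.05299138e-02,  3.34327470e-02,  9.29087719e-06]), 'position': array([0.24960658, 0.57298956, 0.24575361]), 'ee_rot': array([6.40819551e-01, 3.07551621e+00, 5.66172741e-05]), 'force': array([0.50917303, 0.73340648, 0.24854717]), 'ft_torque': array([ 0.0255381 , -0.05835037, -0.01126486]), 'width': 0.9960803125636917}
```

View pics/top2.png

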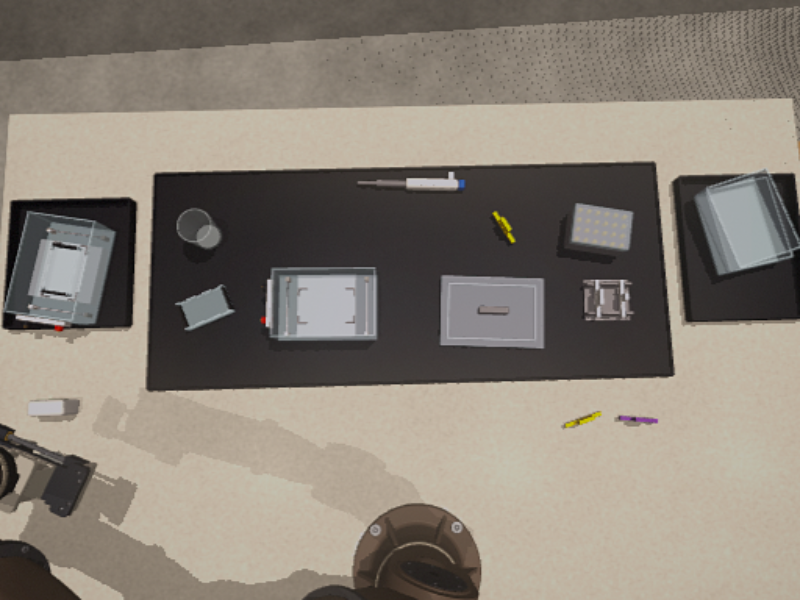

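View pics/scene.png

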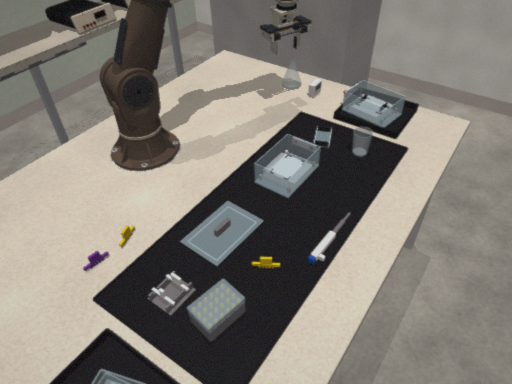

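The top view shows, in the 800x600 copy, the tank at about (322,303) with its posts to the left (+y), the tray at (207,306), the lid at (492,312) and the rack at (607,300). The purple and yellow combs are decoys, and so are the tanks on the side trays. The scene view agrees.

```bash
cat >> h.py <<'E'
def wsnap(f=None):
    s=monitor.observe(); im=imaging.get_image('wrist')
    if f: cv2.imwrite('pics/'+f+'.png',im['color'][:,:,::-1])
    T=np.eye(4); T[:3,:3]=R.from_rotvec(s['ee_rot']).as_matrix(); T[:3,3]=s['position']
    im['T']=T@np.array(im['mount']); im['s']=s
    return im
def watz(im,u,v,z):
    x=(u-im['cx'])/im['fx'];y=(v-im['cy'])/im['fy'];r=np.hypot(x,y)+1e-12
    d=im['T'][:3,:3]@np.array([np.sin(r)*x/r,np.sin(r)*y/r,np.cos(r)]); o=im['T'][:3,3]
    return o+d*(z-o[2])/d[2]
def wproj(im,P):
    P=np.atleast_2d(np.array(P,float)); T=np.linalg.inv(im['T'])
    p=P@T[:3,:3].T+T[:3,3]; a=np.arctan2(np.hypot(p[:,0],p[:,1]),p[:,2]); n=np.hypot(p[:,0],p[:,1])+1e-12
    return np.c_[im['cx']+im['fx']*a*p[:,0]/n, im['cy']+im['fy']*a*p[:,1]/n]
E
python3 - <<'E'
from h import *
a=snap('top')
k=.64
def L(n,pts,z):
    P=np.array([atz(a,u*k,v*k,z) for u,v in pts]); print(n,P[:,:2].round(4).tolist(),P[:,:2].mean(0).round(4))
L('tank',[(272,268),(376,267),(377,341),(271,342)],.087)
L('tray',[(176,304),(228,286),(235,309),(183,329)],.02)
L('lid',[(442,276),(544,278),(545,348),(441,346)],.015)
L('ridge',[(492,310)],.042)
L('rack',[(584,281),(633,281),(633,320),(584,320)],.03)
L('bc',[(200,228)],.04)
L('tipbox',[(601,222)],.06)
w=wsnap(); print(w['mount'],w['fx'],w['cx'],w['cy'])
E
```

```text
tank [[0.5826, 0.2642], [0.5795, 0.0639], [0.4364, 0.0648], [0.4398, 0.2654]] [0.5096 0.1646]
tray [[0.5274, 0.472], [0.5617, 0.3679], [0.5141, 0.3531], [0.4763, 0.4566]] [0.5199 0.4124]
lid [[0.5721, -0.0679], [0.5626, -0.2774], [0.4189, -0.271], [0.4286, -0.0609]] [ 0.4956 -0.1693]
ridge [[0.4957, -0.1633]] [ 0.4957 -0.1633]
rack [[0.5516, -0.3548], [0.5491, -0.4546], [0.4695, -0.4482], [0.4721, -0.3493]] [ 0.5106 -0.4017]
bc [[0.6787, 0.4203]] [0.6787 0.4203]
tipbox [[0.6656, -0.3879]] [ 0.6656 -0.3879]
[[-1.05466522e-03 -9.51464480e-01 -3.07756773e-01  8.33179333e-02]
 [ 9.99999437e-01 -1.04025107e-03 -2.10889526e-04 -5.14905968e-04]
 [-1.19490421e-04 -3.07756822e-01  9.51465041e-01 -1.38225953e-01]
 [ 0.00000000e+00  0.00000000e+00  0.00000000e+00  1.00000000e+00]] 297.3186396354542 254.38059393098015 188.94737601263148
```

Request:
move_arm([
  [3.9,-2.3,0,0,0,-6.8],
  [3.9,-2.3,0,0,0,-6.8],
  [3.9,-2.3,0,0,0,-6.8],
  [3.9,-2.3,0,0,0,-6.8],
  [3.9,-2.3,0,0,0,-6.8],
  [3.9,-2.3,0,0,0,-6.8],
  [3.6,-2.3,0,0,0,-6.8],
  [0,0,0,0,0,0],
], grip=1)

```text
clock: 1.45
position: [0.5258, 0.4058, 0.2459]
ee_rot: [1.841, 2.539, -0.001]
force: [0.7, 0.1, 0.4]
width: 0.997
```

```bash
python3 - <<'E'
from h import *
w=wsnap('w1'); s=w['s']; print(s['clock'],s['position'],R.from_rotvec(s['ee_rot']).as_matrix()[:,1])
for t in ['tray_mid','tank']:
    for o in outline_of('wrist',t)[:2]:
        print(t,o['p'],o['rect'])
im=cv2.imread('pics/w1.png');cv2.imwrite('pics/w1b.png',cv2.resize(im,(800,600),interpolation=cv2.INTER_CUBIC))
E
```

```text
1.45 [0.5258493  0.40577448 0.24588682] [0.9505421  0.31058354 0.00275399]
tray_mid 0.84 [223.8, 113.7, 52.6, 80.6]
tank 0.74 [151.7, 232.7, 112.5, 95.7]
```

View pics/w1b.png

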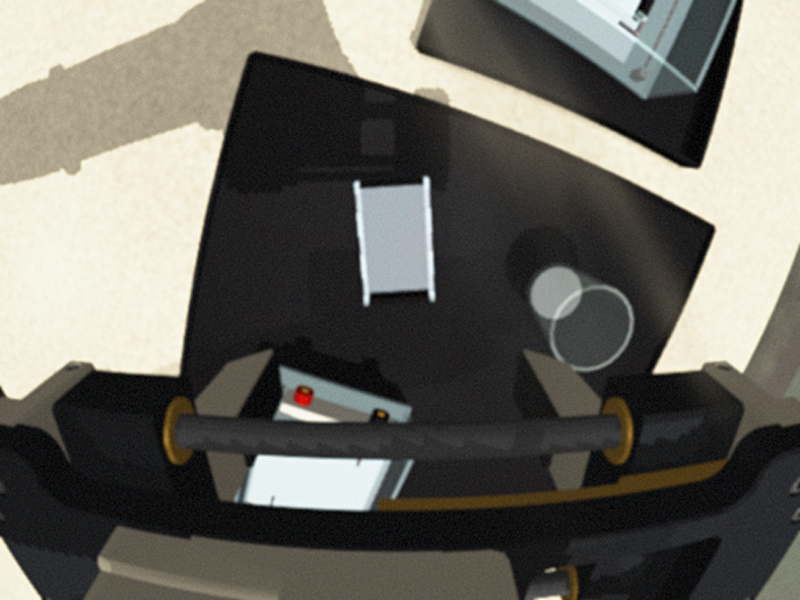

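The wrist view shows the tray with wall-top ends at (357,180), (429,178), (432,299) and (366,304) in the 800x600 copy. The beaker is to its right and the tank's terminal posts are below.

```bash
python3 - <<'E'
from h import *
w=wsnap(); k=.64
P=np.array([watz(w,u*k,v*k,.027) for u,v in [(357,180),(429,178),(432,299),(366,304)]])[:,:2]
print(P.round(4),P.mean(0)); 
for i,j in [(0,1),(3,2),(3,0),(2,1)]:
    d=P[j]-P[i]; print(np.linalg.norm(d),np.degrees(np.arctan2(d[1],d[0])))
print('ang of jaw',np.degrees(np.arctan2(*R.from_rotvec(w['s']['ee_rot']).as_matrix()[[1,0],1])))
a=snap('top'); 
for p in P: print(proj(a,[*p,.027])/k)
E
```

```text
[[0.4704 0.4594]
 [0.522  0.4785]
 [0.5571 0.3879]
 [0.5077 0.3665]] [0.51431379 0.42308918]
0.05496266818816662 20.356870511601514
0.053759445994774904 23.404414334892756
0.10009091414824799 111.87915487562633
0.09720728194741171 111.1701417934388
ang of jaw 18.89960147335988
[[180.2297037  331.61043984]]
[[171.33632746 306.28906576]]
[[216.99383221 287.89763441]]
[[227.24104474 311.8679382 ]]
```

Request:
move_arm([
  [-0.5,0.7,-4.0,0,0,1],
  [-0.5,0.6,-4.0,0,0,1],
  [0,0,0,0,0,0],
  [0,0,0,0,0,0],
])

```text
clock: 2.1
position: [0.5088, 0.4256, 0.1662]
ee_rot: [-1.78, -2.588, 0.002]
force: [0.5, 0.1, 1.4]
width: 0.997
```

```bash
python3 - <<'E'
from h import *
w=wsnap('w2'); s=w['s']; print(s['clock'],s['position'])
for o in outline_of('wrist','tray_mid')[:2]:
    v,u=np.nonzero(o['mask']); print(o['p'],o['rect'],cv2.minAreaRect(np.c_[u,v].astype(np.float32)))
print('tcp',wproj(w,s['position']))
im=cv2.imread('pics/w2.png'); 
c=cv2.resize(im[60:260,130:380],(800,640),interpolation=cv2.INTER_NEAREST)[:600]; cv2.imwrite('pics/w2b.png',c)
a=cv2.imread('pics/top.png')[165:225,95:255]; cv2.imwrite('pics/topc.png',cv2.resize(a,(800,300),interpolation=cv2.INTER_NEAREST))
E
```

```text
2.1 [0.50878437 0.42564303 0.16617933]
0.57 [233.4, 143.8, 57.9, 98.3] ((262.77130126953125, 192.30862426757812), (98.04499053955078, 59.505714416503906), 88.49256896972656)
tcp [[254.68274375 256.86546376]]
```

View pics/w2b.png

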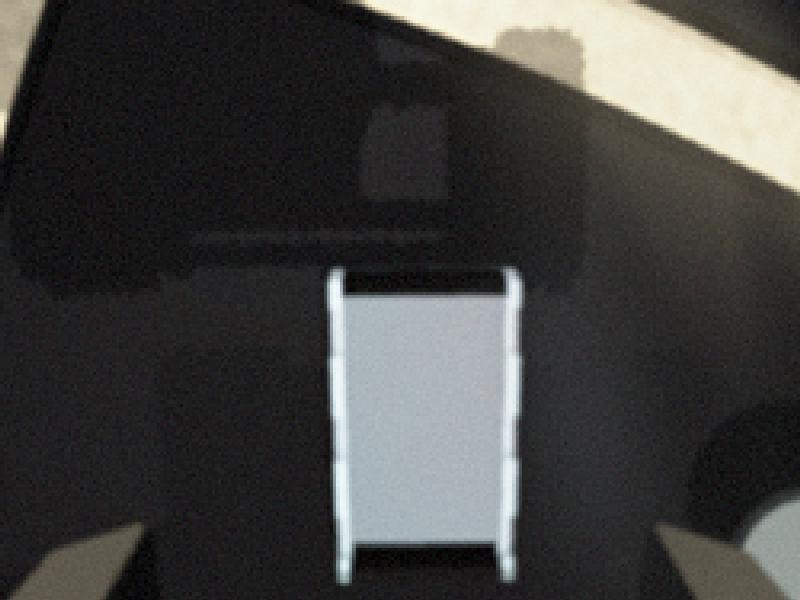

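View pics/topc.png

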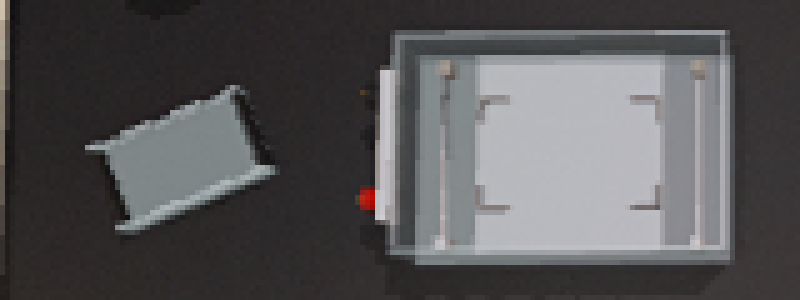

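The crops show the tray's wall-top corners at (327,268), (523,268), (517,582) and (335,584) in the wrist crop. In the top crop the four corner stops of the tank are at (477,97), (660,97), (660,208) and (477,208).

```bash
python3 - <<'E'
from h import *
w=wsnap(); a=snap('top')
def show(n,P):
    P=P[:,:2]; print(n,P.round(4).tolist(),P.mean(0).round(4),[ (round(np.linalg.norm(P[j]-P[i]),4),round(np.degrees(np.arctan2(*(P[j]-P[i])[::-1])),1)) for i,j in [(0,1),(3,2),(3,0),(2,1)]])
show('tray w',np.array([watz(w,130+u/3.2,60+v/3.2,.027) for u,v in [(327,268),(523,268),(517,582),(335,584)]]))
T=lambda pts,z:np.array([atz(a,95+u/5,165+v/5,z) for u,v in pts])
show('tray t',T([(118,232),(85,147),(237,87),(277,170)],.027))
show('rim',T([(387,254),(389,31),(729,31),(731,250)],.087))
show('stops',T([(477,208),(477,97),(660,97),(660,208)],.036))
E
```

```text
tray w [[0.4779, 0.4539], [0.5324, 0.4747], [0.5717, 0.3778], [0.5153, 0.3559]] [0.5243 0.4156] [(np.float64(0.0584), np.float64(20.9)), (np.float64(0.0606), np.float64(21.2)), (np.float64(0.1048), np.float64(110.9)), (np.float64(0.1046), np.float64(112.1))]
tray t [[0.4728, 0.4494], [0.5269, 0.4714], [0.5627, 0.3769], [0.5092, 0.351]] [0.5179 0.4122] [(np.float64(0.0584), np.float64(22.1)), (np.float64(0.0594), np.float64(25.8)), (np.float64(0.1049), np.float64(110.3)), (np.float64(0.101), np.float64(110.8))]
rim [[0.4491, 0.2685], [0.5837, 0.2681], [0.5785, 0.0635], [0.446, 0.0649]] [0.5143 0.1662] [(np.float64(0.1346), np.float64(-0.2)), (np.float64(0.1325), np.float64(-0.6)), (np.float64(0.2037), np.float64(89.1)), (np.float64(0.2047), np.float64(88.5))]
stops [[0.4809, 0.2243], [0.5509, 0.2242], [0.5479, 0.1097], [0.4779, 0.1107]] [0.5144 0.1672] [(np.float64(0.07), np.float64(-0.1)), (np.float64(0.07), np.float64(-0.8)), (np.float64(0.1136), np.float64(88.5)), (np.float64(0.1146), np.float64(88.5))]
```

Request:
move_arm([
  [1.2,-1.2,-2,0,0,0],
  [0,0,-4,0,0,0],
  [0,0,-4,0,0,0],
  [0,0,-2,0,0,0],
  [0,0,-1.9,0,0,0],
  [0,0,0,0,0,0],
  [0,0,0,0,0,0],
])

```text
clock: 3.0
position: [0.5224, 0.4133, 0.028]
ee_rot: [1.783, 2.586, 0.002]
force: [-0.0, -0.4, 0.2]
width: 1.002
```

Request:
move_arm([
  [0,0,0,0,0,0],
  [0,0,0,0,0,0],
  [0,0,0,0,0,0],
  [0,0,0,0,0,0],
  [0,0,0,0,0,0],
  [0,0,0,0,0,0],
  [0,0,0,0,0,0],
], grip=0.5, force=12)

```text
clock: 3.7
position: [0.5217, 0.4131, 0.027]
ee_rot: [1.783, 2.587, 0.0]
force: [-1.2, -1.0, 5.0]
width: 0.631
```

```bash
python3 - <<'E'
from h import *
w=wsnap('w3'); s=w['s']; print(s['clock'],s['position'],np.degrees(np.arctan2(*R.from_rotvec(s['ee_rot']).as_matrix()[[1,0],1])))
im=cv2.imread('pics/w3.png'); cv2.imwrite('pics/w3b.png',cv2.resize(im[100:384,100:420],(676,600),interpolation=cv2.INTER_CUBIC))
E
```

```text
3.7 [0.52169455 0.41308858 0.0270435 ] 20.856382816110326
```

View pics/w3b.png

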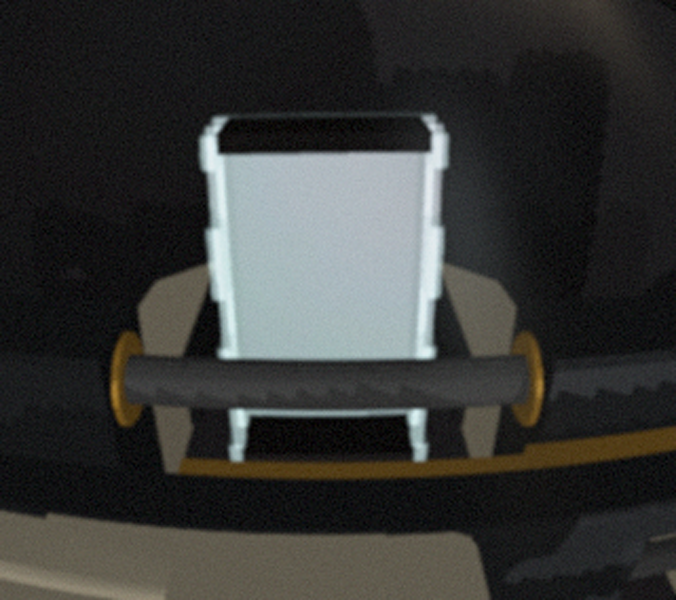

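The tray is gripped (opening 58 mm), seen from (205,118) to (430,460) in the crop. I'll check where its ends lie relative to the TCP.

```bash
python3 - <<'E'
from h import *
w=wsnap(); k=676/320
M=R.from_rotvec(w['s']['ee_rot']).as_matrix(); p=w['s']['position']
for u,v in [(213,118),(440,118),(237,460),(420,460)]:
    q=watz(w,100+u/k,100+v/k,.027); print(((q-p)@M)[:2].round(4))
# predicted pixels for centred tray
for x in (-.05,-.041,-.027,.027,.041,.05):
  for y in (-.029,.029):
    print(x,y,((wproj(w,p+M@np.array([x,y,p[2]-.027]))[0]-100)*k).round(0))
E
```

```text
[ 0.055  -0.0257]
[0.055  0.0257]
[-0.0453 -0.0263]
[-0.0455  0.0273]
-0.05 -0.029 [229. 471.]
-0.05 0.029 [424. 470.]
-0.041 -0.029 [227. 449.]
-0.041 0.029 [427. 449.]
-0.027 -0.029 [222. 412.]
-0.027 0.029 [431. 412.]
0.027 -0.029 [206. 233.]
0.027 0.029 [447. 233.]
0.041 -0.029 [202. 177.]
0.041 0.029 [451. 177.]
0.05 -0.029 [200. 140.]
0.05 0.029 [453. 139.]
```

Request:
move_arm([
  [0,0,2,0,0,0],
  [0,0,4.7,0,0,0],
  [0,0,4.8,0,0,0],
  [0,0,4.8,0,0,0],
  [0,0,0,0,0,0],
])

```text
clock: 4.3
position: [0.5247, 0.415, 0.1969]
ee_rot: [1.781, 2.584, 0.017]
force: [0.1, 0.4, -0.9]
width: 0.633
```

Request:
move_arm([
  [0,-4.1,0,0,0,-3.7],
  [0,-4.1,0,0,0,-3.7],
  [-0.1,-4.1,0,0,0,-3.7],
  [-0.1,-4.1,0,0,0,-3.7],
  [-0.1,-4.1,0,0,0,-3.7],
  [-0.1,-4.1,0,0,0,-3.6],
  [0,0,0,0,0,0],
  [0,0,0,0,0,0],
])

```text
clock: 5.1
position: [0.5175, 0.166, 0.1894]
ee_rot: [-2.247, -2.195, 0.001]
force: [0.2, 1.2, -1.4]
width: 0.631
```

```bash
python3 - <<'E'
from h import *
w=wsnap('w4'); s=w['s']; print(s['clock'],s['position'],np.degrees(np.arctan2(*R.from_rotvec(s['ee_rot']).as_matrix()[[1,0],1])))
im=cv2.imread('pics/w4.png'); cv2.imwrite('pics/w4b.png',cv2.resize(im,(800,600),interpolation=cv2.INTER_CUBIC))
E
```

```text
5.1 [0.51748071 0.16601506 0.18940673] -1.355372475493448
```

View pics/w4b.png

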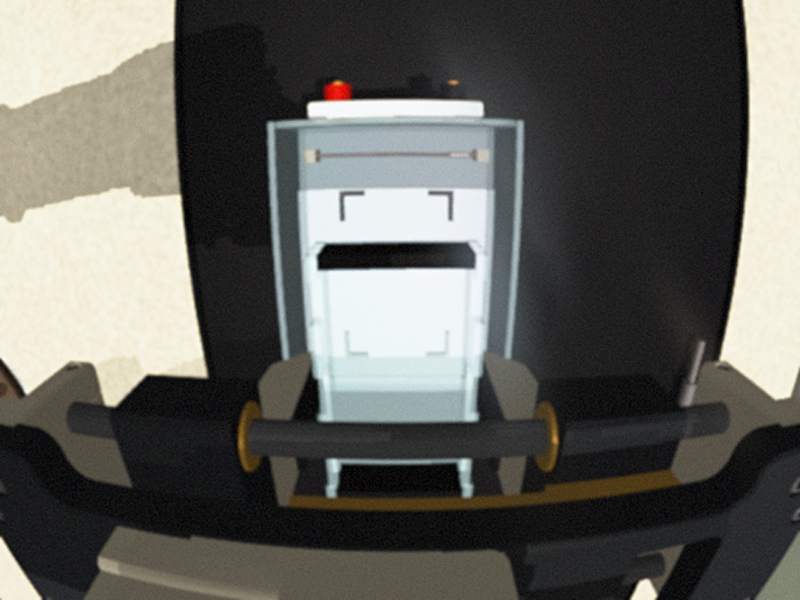

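The tank shows clearly in the wrist view. The corner stops' outer corners are at (341,193), (453,192), (447,353) and (348,354), and the post-end rim corners are at (268,123) and (523,121).

```bash
python3 - <<'E'
from h import *
w=wsnap(); k=.64; p=w['s']['position'];print(p)
P=np.array([watz(w,u*k,v*k,.038) for u,v in [(348,354),(341,193),(453,192),(447,353)]])[:,:2]
print(P.round(4),P.mean(0),[(round(np.linalg.norm(P[j]-P[i]),4),round(np.degrees(np.arctan2(*(P[j]-P[i])[::-1])),1)) for i,j in [(0,1),(3,2),(0,3),(1,2)]])
Q=np.array([watz(w,u*k,v*k,.087) for u,v in [(268,123),(523,121)]])[:,:2]; print(Q, Q.mean(0))
E
```

```text
[0.51742843 0.16747152 0.1893655 ]
[[0.4823 0.1153]
 [0.4836 0.2248]
 [0.5535 0.2239]
 [0.5505 0.1145]] [0.51747699 0.16962848] [(np.float64(0.1096), np.float64(89.3)), (np.float64(0.1095), np.float64(88.5)), (np.float64(0.0682), np.float64(-0.7)), (np.float64(0.0699), np.float64(-0.8))]
[[0.45248878 0.2684071 ]
 [0.58492717 0.26637805]] [0.51870797 0.26739258]
```

Request:
move_arm([
  [0,0,-3,0,0,0.3],
  [0,0,-3,0,0,0],
  [0,0,-3,0,0,0],
  [0,0,-2,0,0,0],
  [0,0,-0.9,0,0,0],
  [0,0,-0.5,0,0,0],
  [0,0,0,0,0,0],
  [0,0,0,0,0,0],
])

```text
clock: 6.0
position: [0.5183, 0.1675, 0.0666]
ee_rot: [2.239, 2.203, 0.002]
force: [0.4, 0.9, -0.3]
width: 0.629
```

Request:
move_arm([
  [0,0,-0.3,0,0,0],
  [0,0,-0.3,0,0,0],
  [0,0,-0.2,0,0,0],
  [0,0,0,0,0,0],
  [0,0,0,0,0,0],
])

```text
clock: 6.5
position: [0.5176, 0.167, 0.0577]
ee_rot: [2.24, 2.203, -0.0]
force: [-0.5, 0.4, -1.0]
width: 0.631
```

```bash
python3 - <<'E'
from h import *
w=wsnap('w5'); s=w['s']; print(s['clock'],s['position'],s['force'],np.degrees(np.arctan2(*R.from_rotvec(s['ee_rot']).as_matrix()[[1,0],1])))
im=cv2.imread('pics/w5.png'); cv2.imwrite('pics/w5b.png',cv2.resize(im[30:330,120:400],(560,600),interpolation=cv2.INTER_CUBIC))
E
```

```text
6.5 [0.51760795 0.16696525 0.05773565] [-0.48500504  0.39594961 -1.0408182 ] -0.945471563277687
```

View pics/w5b.png

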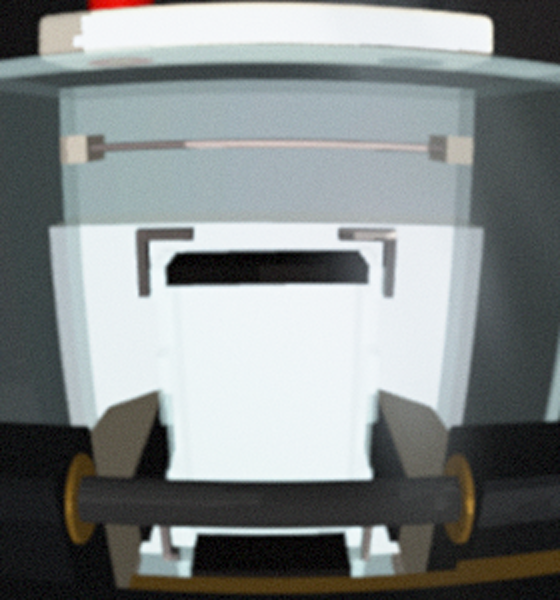

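The tray's far end sits inside the two far stops: stop corners at (140,235) and (392,235), tray end at (168–368,250). I'll lower it until it touches.

Request:
move_arm([
  [0,0,-0.1,0,0,0],
  [0,0,-0.1,0,0,0],
  [0,0,0,0,0,0],
  [0,0,0,0,0,0],
])

```text
clock: 6.95
position: [0.5178, 0.1671, 0.0565]
ee_rot: [-2.239, -2.203, -0.001]
force: [-4.0, -0.7, 10.0]
width: 0.625
```

Request:
move_arm([
  [0,0,0,0,0,0],
  [0,0,0,0,0,0],
  [0,0,0,0,0,0],
  [0,0,2,0,0,0],
  [0,0,4,0,0,0],
  [0,0,4.5,0,0,0],
  [0,0,4,0,0,0],
  [0,0,0,0,0,0],
], grip=0.76)

```text
clock: 7.75
position: [0.5205, 0.1677, 0.206]
ee_rot: [2.238, 2.201, 0.013]
force: [-0.0, -0.4, -0.8]
width: 0.761
```

```bash
python3 - <<'E'
from h import *
w=wsnap('w6'); s=w['s']; print(s['clock'],s['position'],s['width'])
im=cv2.imread('pics/w6.png'); cv2.imwrite('pics/w6b.png',cv2.resize(im[60:310,120:380],(624,600),interpolation=cv2.INTER_CUBIC))
E
```

```text
7.75 [0.52054894 0.1677023  0.20597096] 0.7613307595593681
```

View pics/w6b.png

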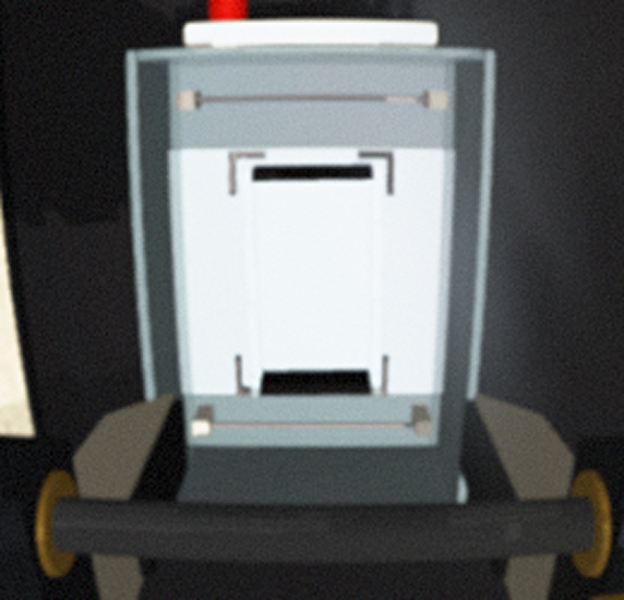

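The tray is seated between all four stops: the dams are at (253–371,170) and (262–370,383) inside the stop corners. Next I go to the rack.

Request:
move_arm([
  [0,-4.7,0.5,0,0,-7.5],
  [0,-4.7,0.5,0,0,-7.5],
  [0,-4.7,0.5,0,0,-7.5],
  [0,-4.7,0.5,0,0,-7.5],
  [0,-4.7,0.5,0,0,-7.5],
  [0,-4.7,0.5,0,0,-7.5],
  [0,-4.7,0.5,0,0,-7.5],
  [0,-4.7,0.5,0,0,-7.5],
])

```text
clock: 8.6
position: [0.5168, -0.2104, 0.2398]
ee_rot: [-3.042, -0.78, 0.002]
force: [1.1, -0.0, -0.1]
width: 0.759
```

Request:
move_arm([
  [0,-4.7,0,0,0,-7.5],
  [0,-4.7,0,0,0,-7.5],
  [0,-4.7,0,0,0,-7.5],
  [0,-4.7,0,0,0,-7.5],
  [0,0,0,0,0,0],
  [0,0,0,0,0,0],
  [0,0,0,0,0,0],
], grip=0.33)

```text
clock: 9.3
position: [0.5178, -0.3957, 0.2395]
ee_rot: [-3.14, 0.023, 0.002]
force: [0.2, -0.5, -0.3]
width: 0.332
```

```bash
python3 - <<'E'
from h import *
w=wsnap('w7'); s=w['s']; print(s['clock'],s['position'],s['joints'],np.degrees(np.arctan2(*R.from_rotvec(s['ee_rot']).as_matrix()[[1,0],1])))
print(wproj(w,[.513,-.4,.05]))
for t in ['comb_broad_mid','comb_fine_mid','rack']:
    for o in outline_of('wrist',t)[:3]: print(t,o['p'],o['rect'])
im=cv2.imread('pics/w7.png'); cv2.imwrite('pics/w7b.png',cv2.resize(im,(800,600),interpolation=cv2.INTER_CUBIC))
E
```

```text
9.3 [ 0.51776526 -0.39568549  0.23951713] [ 0.04643123  0.59393366  0.86098242  1.55492448 -0.47034546  1.21369171
 -0.59495202] -90.84794045316515
[[257.9989502  174.50489524]]
comb_broad_mid 0.82 [84.1, 28.5, 34.4, 46.6]
comb_broad_mid 0.68 [238.1, 137.6, 10.7, 57.9]
comb_broad_mid 0.56 [220.4, 306.7, 23.3, 10.6]
comb_fine_mid 0.89 [280.1, 133.4, 10.7, 64.8]
rack 0.94 [224.3, 130.5, 76.2, 63.5]
rack 0.49 [36.5, 130.1, 128.7, 105.1]
```

View pics/w7b.png

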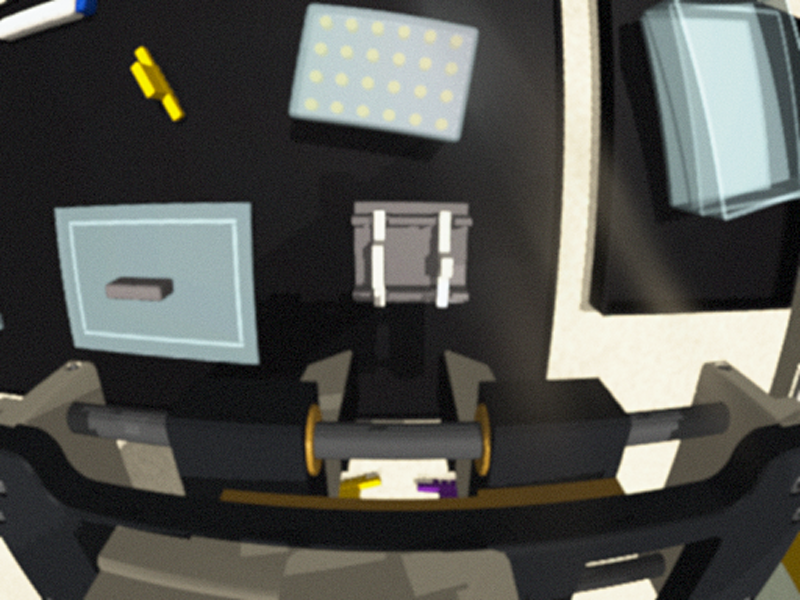

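The wrist view shows the broad comb at left, with its bar from (379,210) to (379,304), and the fine comb at right, from (446,211) to (441,304). The purple and yellow decoys are outside the rack.

```bash
python3 - <<'E'
from h import *
w=wsnap(); k=.64; print(w['s']['position'])
for n,pts in dict(broad=[(379,210),(379,304)],fine=[(446,211),(441,304)]).items():
  for z in (.03,.038):
    P=np.array([watz(w,u*k,v*k,z) for u,v in pts])[:,:2]; d=P[0]-P[1]; print(n,z,P.round(4).tolist(),P.mean(0).round(4),np.linalg.norm(d),np.degrees(np.arctan2(*d[::-1])))
E
```

```text
[ 0.51826494 -0.39557732  0.24068826]
broad 0.03 [[0.5574, -0.3827], [0.4827, -0.3808]] [ 0.52   -0.3817] 0.07476268949492008 -1.448887810830427
broad 0.038 [[0.5584, -0.383], [0.4854, -0.3812]] [ 0.5219 -0.3821] 0.07304864583097183 -1.4488878108304037
fine 0.03 [[0.5561, -0.4332], [0.4819, -0.4301]] [ 0.519  -0.4317] 0.07423465604882772 -2.437223018887234
fine 0.038 [[0.5571, -0.4324], [0.4847, -0.4293]] [ 0.5209 -0.4309] 0.07253271832152702 -2.4372230188872526
```

Request:
move_arm([
  [0.2,1.4,-4,0,0,-1],
  [0,0,-4.0,0,0,0],
  [0,0,-3,0,0,0],
  [0,0,0,0,0,0],
  [0,0,0,0,0,0],
])

```text
clock: 10.05
position: [0.5198, -0.383, 0.1315]
ee_rot: [3.141, -0.053, -0.0]
force: [-0.5, 0.3, 1.0]
width: 0.327
```

```bash
python3 - <<'E'
from h import *
w=wsnap('w8'); s=w['s']; print(s['clock'],s['position'])
print(wproj(w,[[.52,-.382,z] for z in (.03,.05)]))
im=cv2.imread('pics/w8.png'); cv2.imwrite('pics/w8b.png',cv2.resize(im[120:320,150:370],(660,600),interpolation=cv2.INTER_CUBIC))
np.save('w8.npy',w,allow_pickle=True)
E
```

```text
10.05 [ 0.5198039  -0.38300449  0.13151648]
[[252.5378758  196.05962724]
 [252.40175104 204.38058118]]
```

View pics/w8b.png

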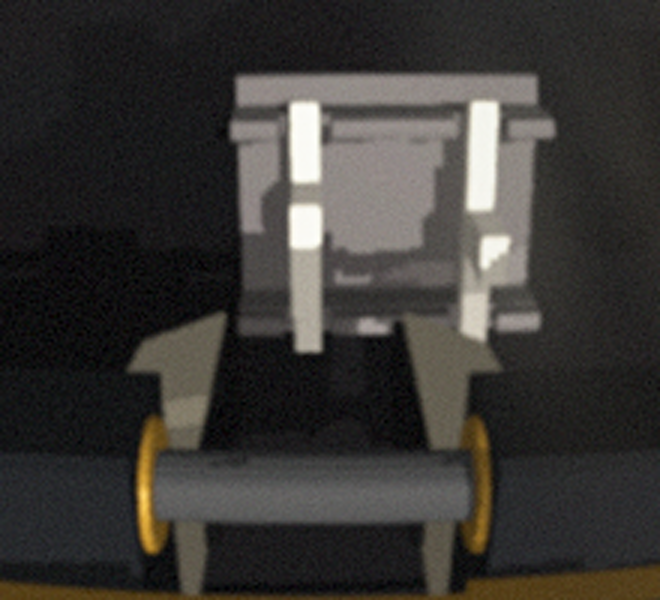

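The crop shows the broad bar from (305,101) to (308,352) and its tab top at (290–322, 205–249). The fine comb's bar runs from (484,100) to (474,338), with its tab top at (495,250).

```bash
python3 - <<'E'
from h import *
w=np.load('w8.npy',allow_pickle=True).item()
f=lambda u,v,z:watz(w,150+u/3,120+v/3,z)[:2].round(4)
for z in (.026,.03,.034,.038): print(z,'bar',f(305,101,z),f(308,352,z),'tab',f(306,205,z+.024),f(306,249,z+.024),'fine',f(484,100,z),f(474,338,z),f(495,250,z+.024))
E
```

```text
0.026 bar [ 0.556  -0.3826] [ 0.4785 -0.3806] tab [ 0.5333 -0.3822] [ 0.5212 -0.3817] fine [ 0.5549 -0.4328] [ 0.481  -0.4317] [ 0.519  -0.4321]
0.03 bar [ 0.5568 -0.3826] [ 0.4805 -0.3807] tab [ 0.5346 -0.3823] [ 0.5227 -0.3818] fine [ 0.5557 -0.4321] [ 0.483  -0.4309] [ 0.5205 -0.4313]
0.034 bar [ 0.5575 -0.3827] [ 0.4826 -0.3808] tab [ 0.5359 -0.3823] [ 0.5242 -0.3819] fine [ 0.5565 -0.4313] [ 0.485  -0.4302] [ 0.522  -0.4304]
0.038 bar [ 0.5583 -0.3827] [ 0.4846 -0.3808] tab [ 0.5371 -0.3824] [ 0.5257 -0.382 ] fine [ 0.5573 -0.4305] [ 0.487  -0.4294] [ 0.5236 -0.4296]
```

Request:
move_arm([
  [-0.1,0.1,-3,0,0,0],
  [0,0,-3,0,0,0],
  [0,0,-2,0,0,0],
  [0,0,0,0,0,0],
  [0,0,0,0,0,0],
  [0,0,0,0,0,0],
])

```text
clock: 10.7
position: [0.5196, -0.3831, 0.0531]
ee_rot: [3.139, -0.053, 0.004]
force: [0.4, 0.0, 0.2]
width: 0.33
```

Request:
move_arm([
  [0,0,0,0,0,0],
  [0,0,0,0,0,0],
  [0,0,0,0,0,0],
  [0,0,0,0,0,0],
  [0,0,0,0,0,0],
  [0,0,0,0,0,0],
], grip=0, force=12)

```text
clock: 11.3
position: [0.5188, -0.3821, 0.0511]
ee_rot: [3.141, -0.053, 0.001]
force: [-0.4, 1.5, 5.4]
width: 0.087
```

Request:
move_arm([
  [0,0,1,0,0,0],
  [0,0,3,0,0,0],
  [0,0,4.5,0,0,0],
  [0,4.8,4.5,0,0,0.9],
  [0,4.8,0,0,0,0],
  [0,4.8,0,0,0,0],
  [0,4.8,0,0,0,0],
  [0,4.8,0,0,0,0],
])

```text
clock: 12.1
position: [0.5183, -0.1518, 0.1704]
ee_rot: [-3.141, 0.029, -0.001]
force: [1.4, 0.9, -0.1]
width: 0.087
```

Request:
move_arm([
  [0,4.9,0,0,0,0],
  [0,4.9,0,0,0,0],
  [0,4.9,0,0,0,0],
  [0,4.9,0,0,0,0],
  [0,4.9,0,0,0,0],
  [0,4.9,0,0,0,0],
  [0,4.9,0,0,0,0],
  [0,0,0,0,0,0],
])

```text
clock: 12.9
position: [0.5177, 0.1978, 0.1694]
ee_rot: [-3.14, 0.012, 0.001]
force: [-1.6, -1.0, -1.6]
width: 0.086
```

Request:
move_arm([
  [0,0.2,-3,0,0,0],
  [0,0,0,0,0,0],
  [0,0,0,0,0,0],
  [0,0,0,0,0,0],
])

```text
clock: 13.3
position: [0.5192, 0.1908, 0.141]
ee_rot: [-3.141, 0.031, -0.001]
force: [-0.5, -0.8, 0.4]
width: 0.084
```

```bash
python3 - <<'E'
from h import *
w=wsnap('w9'); s=w['s']; print(s['clock'],s['position'],s['joints'],s['width'],np.degrees(np.arctan2(*R.from_rotvec(s['ee_rot']).as_matrix()[[1,0],1])))
np.save('w9.npy',w,allow_pickle=True)
im=cv2.imread('pics/w9.png'); cv2.imwrite('pics/w9b.png',cv2.resize(im[70:320,120:400],(672,600),interpolation=cv2.INTER_CUBIC))
E
```

```text
13.3 [0.51921146 0.19075753 0.14103357] [-1.05769634  0.55858746  0.8880556   1.92296765 -0.54380914  0.91842391
 -1.49022895] 0.0838031285745626 -91.11392403804268
```

View pics/w9b.png

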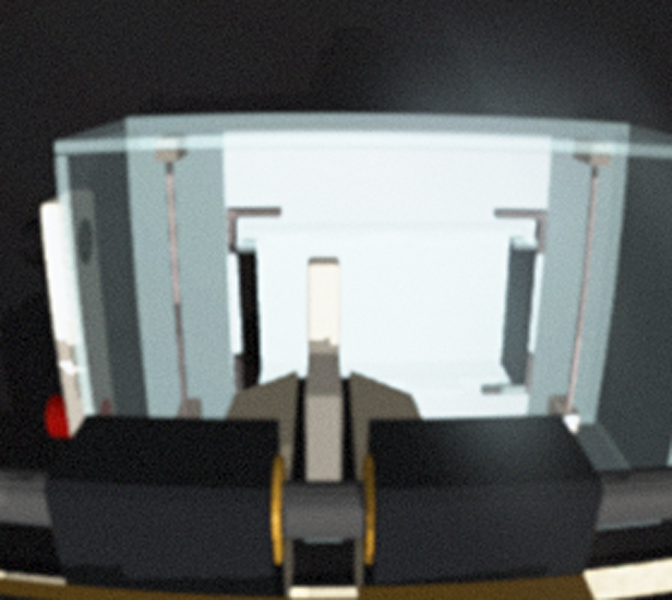

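The broad comb is held straight, its far bar end at (323,260). The tray's far-wall ends are at about (238,243) and (535,241) in the crop. I'll work out the offset.

```bash
python3 - <<'E'
from h import *
w=np.load('w9.npy',allow_pickle=True).item()
f=lambda u,v,z:watz(w,120+u/2.4,70+v/2.4,z).round(4)
print('comb end',f(323,262,.121))
for a,b in [((238,243),(535,241)),((240,300),(533,300)),((258,300),(503,300))]: p,q=f(*a,.057),f(*b,.057); print(p,q,(p+q)/2)
p,q=f(230,210,.038),f(546,210,.038); print('stops',p,q,(p+q)/2)
print(w['s']['position'], monitor.observe()['position'])
E
```

```text
comb end [0.5576 0.1893 0.121 ]
[0.5464 0.217  0.057 ] [0.5454 0.1194 0.057 ] [0.5459 0.1682 0.057 ]
[0.5269 0.2174 0.057 ] [0.5248 0.1187 0.057 ] [0.52585 0.16805 0.057  ]
[0.5268 0.2114 0.057 ] [0.5251 0.1293 0.057 ] [0.52595 0.17035 0.057  ]
stops [0.5535 0.2216 0.038 ] [0.5519 0.11   0.038 ] [0.5527 0.1658 0.038 ]
[0.51921146 0.19075753 0.14103357] [0.51931094 0.19092269 0.14109934]
```

Request:
move_arm([
  [-0.15,1.1,-2,0,0,0],
  [0,0,-2.2,0,0,0],
  [0,0,-1.0,0,0,0],
  [0,0,-0.4,0,0,0],
  [0,0,0,0,0,0],
  [0,0,0,0,0,0],
])

```text
clock: 13.95
position: [0.5177, 0.2023, 0.0848]
ee_rot: [-3.141, 0.029, -0.002]
force: [-0.6, 0.7, -0.1]
width: 0.085
```

Request:
move_arm([
  [0,0,-0.3,0,0,0],
  [0,0,-0.3,0,0,0],
  [0,0,-0.2,0,0,0],
  [0,0,0,0,0,0],
  [0,0,0,0,0,0],
])

```text
clock: 14.45
position: [0.5178, 0.2026, 0.0767]
ee_rot: [-3.141, 0.029, -0.002]
force: [-1.8, 0.1, 8.5]
width: 0.084
```

Request:
move_arm([
  [0,0,0,0,0,0],
  [0,0,0,0,0,0],
  [0,0,1,0,0,0],
  [0,0,2,0,0,0],
  [0,0,4,0,0,0],
  [0,0,4.5,0,0,0],
  [0,-4.8,0,0,0,0],
  [0,-4.8,0,0,0,0],
], grip=0.19)

```text
clock: 15.25
position: [0.5179, 0.1069, 0.1927]
ee_rot: [-3.141, 0.022, -0.005]
force: [0.2, -0.5, -1.0]
width: 0.19
```

Request:
move_arm([
  [0,-4.9,0,0,0,-0.9],
  [0,-4.9,0,0,0,0],
  [0,-4.9,0,0,0,0],
  [0,-4.9,0,0,0,0],
  [0,-4.9,0,0,0,0],
  [0,-4.9,0,0,0,0],
  [0,-4.9,0,0,0,0],
  [0,-4.9,0,0,0,0],
])

```text
clock: 16.05
position: [0.5168, -0.2875, 0.1916]
ee_rot: [3.141, -0.053, 0.0]
force: [1.4, 0.7, 0.1]
width: 0.19
```

Request:
move_arm([
  [0,-4.9,0,0,0,0],
  [0,-4.9,0,0,0,0],
  [0,-4.9,-4,0,0,0],
  [0,0,0,0,0,0],
  [0,0,0,0,0,0],
], grip=0.33)

```text
clock: 16.55
position: [0.5159, -0.4231, 0.1588]
ee_rot: [-3.141, 0.057, 0.003]
force: [0.0, 0.6, -0.2]
width: 0.332
```

```bash
python3 - <<'E'
from h import *
a=snap('top','top3'); w=wsnap('w10'); np.save('w10.npy',w,allow_pickle=True); s=w['s']; print(s['clock'],s['position'],s['width'])
t=cv2.resize(cv2.imread('pics/top3.png')[168:220,160:245],(680,416),interpolation=cv2.INTER_CUBIC)
print(wproj(w,[.5193,-.4313,.054]))
im=cv2.resize(cv2.imread('pics/w10.png')[130:270,170:330],(206,180)); c=np.zeros((600,680,3),np.uint8); c[:416]=t; c[416:596,:206]=im; cv2.imwrite('pics/c10.png',c)
E
```

```text
16.6 [ 0.51701754 -0.42205247  0.15946854] 0.32780585638803456
[[264.40099552 191.83465306]]
```

View pics/c10.png

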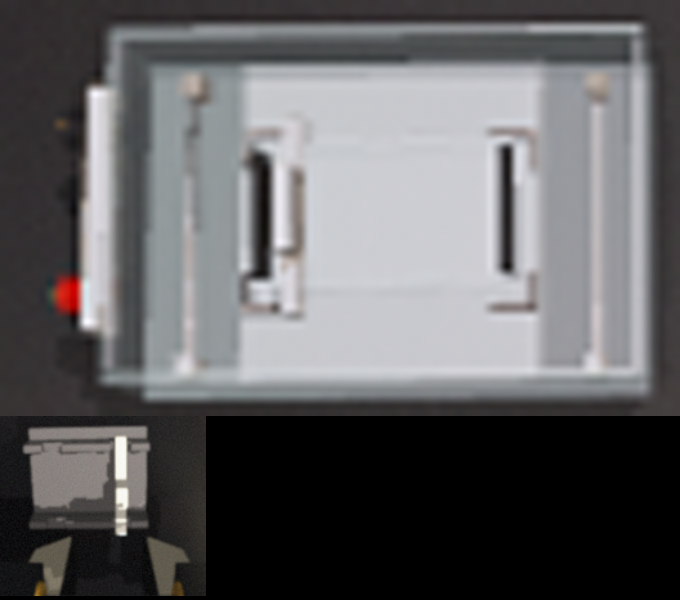

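The broad comb hangs upright in the post-end notches, at (290,110–315) in the top crop. In the wrist inset the fine comb's tab is at column 264, as predicted.

Request:
move_arm([
  [0.2,-0.9,-3,0,0,0],
  [0,0,-4,0,0,0],
  [0,0,-2.5,0,0,0],
  [0,0,-1.3,0,0,0],
  [0,0,0,0,0,0],
  [0,0,0,0,0,0],
  [0,0,0,0,0,0],
])

```text
clock: 17.35
position: [0.5201, -0.4319, 0.0533]
ee_rot: [3.139, -0.052, 0.004]
force: [-0.7, 0.1, 0.4]
width: 0.327
```

Request:
move_arm([
  [0,0,0,0,0,0],
  [0,0,0,0,0,0],
  [0,0,0,0,0,0],
  [0,0,0,0,0,0],
  [0,0,0,0,0,0],
  [0,0,0,0,0,0],
], grip=0, force=12)

```text
clock: 17.95
position: [0.5192, -0.4314, 0.0516]
ee_rot: [3.141, -0.053, 0.001]
force: [0.3, 0.7, 3.7]
width: 0.085
```

Request:
move_arm([
  [0,0,1,0,0,0],
  [0,0,3,0,0,0],
  [0,0,4.5,0,0,0],
  [0,4.8,4.5,0,0,0.9],
  [0,4.8,0,0,0,0],
  [0,4.8,0,0,0,0],
  [0,4.8,0,0,0,0],
  [0,4.8,0,0,0,0],
])

```text
clock: 18.75
position: [0.5188, -0.201, 0.171]
ee_rot: [-3.141, 0.029, -0.001]
force: [2.2, -0.1, 0.4]
width: 0.085
```

Request:
move_arm([
  [0,4.8,0,0,0,0],
  [0,4.8,0,0,0,0],
  [0,4.8,0,0,0,0],
  [0,4.8,0,0,0,0],
  [0,4.8,0,0,0,0],
  [0,4.8,0,0,0,0],
  [0,4.8,0,0,0,0],
  [0,2,0,0,0,0],
])

```text
clock: 19.55
position: [0.5184, 0.1588, 0.1705]
ee_rot: [-3.14, 0.019, 0.001]
force: [1.0, 0.8, -0.4]
width: 0.087
```

Request:
move_arm([
  [0,0,0,0,0,0],
  [0,0,0,0,0,0],
  [0,0,0,0,0,0],
  [0,0,0,0,0,0],
])

```text
clock: 19.95
position: [0.5193, 0.1516, 0.1708]
ee_rot: [3.141, -0.033, 0.0]
force: [-0.9, 0.4, -0.0]
width: 0.09
```

Request:
move_arm([
  [-0.15,1.7,-2,0,0,0.2],
  [0,0,-3,0,0,0],
  [0,0,-2.2,0,0,0],
  [0,0,-1.0,0,0,0],
  [0,0,-0.4,0,0,0],
  [0,0,0,0,0,0],
  [0,0,0,0,0,0],
])

```text
clock: 20.65
position: [0.5183, 0.1701, 0.0855]
ee_rot: [-3.141, 0.024, -0.002]
force: [-0.3, -0.4, -0.1]
width: 0.086
```

Request:
move_arm([
  [0,0,-0.3,0,0,0],
  [0,0,-0.3,0,0,0],
  [0,0,-0.2,0,0,0],
  [0,0,0,0,0,0],
  [0,0,0,0,0,0],
])

```text
clock: 21.15
position: [0.5183, 0.1704, 0.0773]
ee_rot: [-3.141, 0.023, -0.002]
force: [-0.9, 0.1, 8.1]
width: 0.085
```

Request:
move_arm([
  [0,0,0,0,0,0],
  [0,0,0,0,0,0],
  [0,0,1,0,0,0],
  [0,0,2,0,0,0],
  [0,0,4,0,0,0],
  [0,0,4.5,0,0,0],
  [0,0,0,0,0,0],
  [0,0,0,0,0,0],
], grip=0.13)

```text
clock: 21.95
position: [0.518, 0.1705, 0.1928]
ee_rot: [-3.14, 0.022, -0.003]
force: [-0.4, 0.7, 0.1]
width: 0.129
```

```bash
python3 - <<'E'
from h import *
w=wsnap('w11'); np.save('w11.npy',w,allow_pickle=True); s=w['s']; print(s['clock'],s['position'],s['width'])
print(wproj(w,[[.518,.168,.057],[.518,.202,.057]]))
cv2.imwrite('pics/w11b.png',cv2.resize(cv2.imread('pics/w11.png')[60:310,120:400],(672,600),interpolation=cv2.INTER_CUBIC))
E
```

```text
21.95 [0.51803706 0.17052953 0.19275256] 0.12907238435142038
[[256.63576911 184.76715266]
 [221.51445334 185.28784743]]
```

View pics/w11b.png

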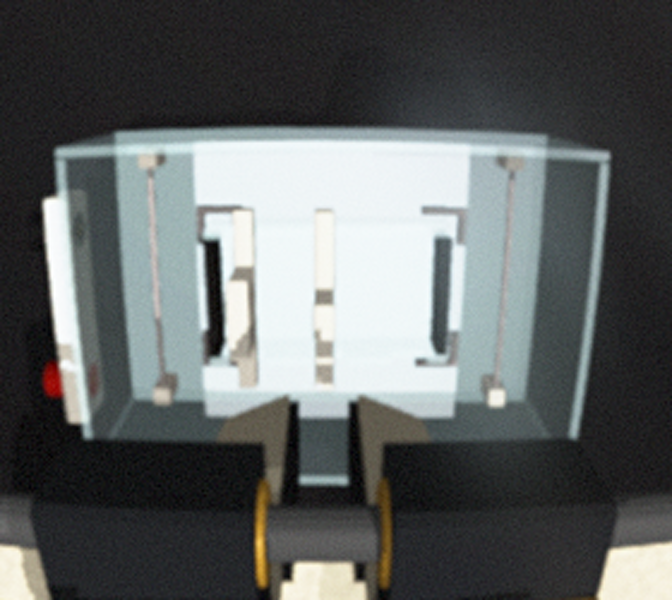

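Both combs hang fully down in the right notches, with equal bar lengths: broad at (245,210–385), fine at (324,209–382). Next is the lid.

Request:
move_arm([
  [-0.2,-3.1,0,0,0,8],
  [-0.2,-3.1,0,0,0,8],
  [-0.2,-3.1,0,0,0,8],
  [-0.2,-3.1,0,0,0,8],
  [-0.2,-3.1,0,0,0,8],
  [-0.2,-3.1,0,0,0,8],
  [-0.2,-3.1,0,0,0,8],
  [-0.2,-3.1,0,0,0,8],
], grip=0.5)

```text
clock: 22.8
position: [0.5004, -0.0788, 0.1903]
ee_rot: [-2.67, -1.652, 0.003]
force: [0.6, -0.6, -0.4]
width: 0.502
```

Request:
move_arm([
  [-0.2,-3.1,-1,0,0,8],
  [-0.2,-3.1,-1,0,0,8],
  [0,-3.1,-1,0,0,8],
  [0,0,0,0,0,0],
  [0,0,0,0,0,0],
  [0,0,0,0,0,0],
])

```text
clock: 23.4
position: [0.4974, -0.1695, 0.1609]
ee_rot: [-2.275, -2.164, 0.001]
force: [0.2, 1.2, -0.0]
width: 0.502
```

```bash
python3 - <<'E'
from h import *
w=wsnap('w12'); np.save('w12.npy',w,allow_pickle=True); s=w['s']; print(s['clock'],s['position'],s['joints'],np.degrees(np.arctan2(*R.from_rotvec(s['ee_rot']).as_matrix()[[1,0],1])))
cv2.imwrite('pics/w12b.png',cv2.resize(cv2.imread('pics/w12.png'),(800,600),interpolation=cv2.INTER_CUBIC))
w=np.load('w11.npy',allow_pickle=True).item()
f=lambda u,v,z:watz(w,120+u/2.4,60+v/2.4,z).round(4)
p,q=f(57,150,.087),f(609,154,.087); print('rim far',p,q,(p+q)/2); print(f(84,438,.087),f(578,438,.087))
for a,b in [((243,210),(248,385)),((324,209),(324,382))]: print(f(*a,.057),f(*b,.057))
E
```

```text
23.4 [ 0.49739625 -0.16954466  0.16092869] [-0.19859272  0.40007129  0.56959015  1.95219017 -0.27922795  0.86837523
  0.46760402] -2.875813637382207
rim far [0.5845 0.2638 0.087 ] [0.5805 0.0662 0.087 ] [0.5825 0.165  0.087 ]
[0.4706 0.2668 0.087 ] [0.4673 0.0677 0.087 ]
[0.555  0.2006 0.057 ] [0.4809 0.2021 0.057 ]
[0.5548 0.169  0.057 ] [0.4819 0.1701 0.057 ]
```

View pics/w12b.png

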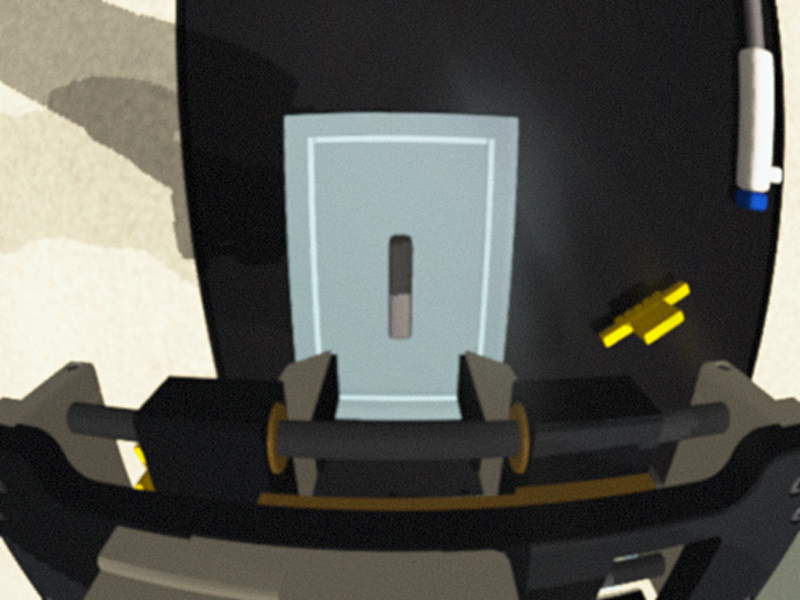

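The lid's plate corners are at (284,115) and (518,118), its far lip line is at row 139 and near one at row 399, and the ridge spans (389–412, 236–338).

```bash
python3 - <<'E'
from h import *
w=np.load('w12.npy',allow_pickle=True).item(); k=.64
f=lambda u,v,z:watz(w,u*k,v*k,z).round(4)
print('ridge ends top',f(401,236,.043),f(401,236,.015),f(400,293,.043),f(400,338,.043))
p,q=f(284,115,.015),f(518,118,.015); print(p,q,(p+q)/2)
for z in(.003,.011): print('lip',z,f(308,138,z),f(496,140,z),f(338,400,z),f(461,400,z))
E
```

```text
ridge ends top [ 0.5012 -0.1344  0.043 ] [ 0.5011 -0.1397  0.015 ] [ 0.499  -0.1678  0.043 ] [ 0.4976 -0.1961  0.043 ]
[ 0.4338 -0.0592  0.015 ] [ 0.5764 -0.0682  0.015 ] [ 0.5051 -0.0637  0.015 ]
lip 0.003 [ 0.4456 -0.0746  0.003 ] [ 0.5646 -0.0818  0.003 ] [ 0.4486 -0.2611  0.003 ] [ 0.5396 -0.2658  0.003 ]
lip 0.011 [ 0.4471 -0.0749  0.011 ] [ 0.5629 -0.0819  0.011 ] [ 0.4501 -0.2564  0.011 ] [ 0.5386 -0.261   0.011 ]
```

Request:
move_arm([
  [0.15,0.2,-4,0,0,-0.5],
  [0,0,-4,0,0,0],
  [0,0,-2.5,0,0,0],
  [0,0,-1.4,0,0,0],
  [0,0,-0.4,0,0,0],
  [0,0,0,0,0,0],
  [0,0,0,0,0,0],
])

```text
clock: 24.15
position: [0.5, -0.1688, 0.0397]
ee_rot: [2.284, 2.155, 0.002]
force: [0.5, -0.6, 0.3]
width: 0.499
```

Request:
move_arm([
  [0,0,0,0,0,0],
  [0,0,0,0,0,0],
  [0,0,0,0,0,0],
  [0,0,0,0,0,0],
  [0,0,0,0,0,0],
  [0,0,0,0,0,0],
], grip=0, force=35)

```text
clock: 24.75
position: [0.4991, -0.1688, 0.0387]
ee_rot: [2.285, 2.156, 0.0]
force: [-1.2, 0.1, 4.0]
width: 0.151
```

Request:
move_arm([
  [0,0,1,0,0,0],
  [0,0,2,0,0,0],
  [0,0,4,0,0,0],
  [0,0,4,0,0,0],
  [0,0,3,0,0,0],
  [0,0,0,0,0,0],
  [0,0,0,0,0,0],
  [0,0,0,0,0,0],
])

```text
clock: 25.55
position: [0.4982, -0.1683, 0.1775]
ee_rot: [-2.284, -2.155, 0.002]
force: [-0.4, 1.0, -1.8]
width: 0.149
```

```bash
python3 - <<'E'
from h import *
w=wsnap('w13'); np.save('w13.npy',w,allow_pickle=True); s=w['s']; print(s['clock'],s['position'],s['width'],s['force'],np.degrees(np.arctan2(*R.from_rotvec(s['ee_rot']).as_matrix()[[1,0],1])))
for o in outline_of('wrist','lid_mid')[:1]:
    m=o['mask']; print(o['p'],o['rect'])
g=cv2.cvtColor(w['color'],cv2.COLOR_RGB2GRAY).astype(int)
print(g[0:160:2,254]); 
p=s['position'];M=R.from_rotvec(s['ee_rot']).as_matrix()
# expected plate top (z tool +0.022..) corners and edge midpoints if lid centred on TCP
for x in (.1,.105,.11): print(x,wproj(w,[p+M@np.array([x,y,.022]) for y in(-.072,0,.072)]).round(1).tolist())
for v in (95,120,150): print(v,g[v,120:390:3])
E
```

```text
25.55 [ 0.49822339 -0.16832416  0.17749045] 0.14949452636984883 [-0.41620073  0.99165807 -1.83423512] -3.333297022311411
0.86 [130.5, 55.7, 249.5, 266.5]
[ 30  38  33  39  34  37  28  40  39  38  36  34  35  37  39  37  34  35
  36  35  34  36  22  16  20  31  18  61 156 172 174 174 176 172 175 173
 173 177 175 177 176 222 229 224 179 170 168 175 166 172 171 176 170 171
 172 170 171 175 172 173 174 172 171 173 170 173 172 171 172 168 170 166
 172 173 169 172 172 170 175 173]
0.1 [[125.5, 72.5], [254.0, 64.7], [382.5, 72.1]]
0.105 [[125.4, 63.9], [253.9, 55.6], [382.6, 63.5]]
0.11 [[125.3, 55.3], [253.9, 46.5], [382.6, 55.0]]
95 [115  12   0 122 176 176 169 170 174 173 176 188 226 211 171 175 172 169
 169 174 169 169 174 172 171 169 177 173 173 175 173 172 170 171 169 176
 167 167 172 171 173 176 169 172 176 170 171 175 171 173 174 172 169 171
 172 168 175 179 179 178 176 176 181 182 176 178 183 177 184 178 178 178
 182 180 177 172 173 222 214 172 177 179 175 177 177 177 174  63  59  49]
120 [133  98   9  41 174 168 171 172 170 169 172 168 224 222 170 170 171 170
 168 173 170 173 168 167 170 171 170 173 173 170 171 170 172 170 178 172
 170 174 172 173 174 171 175 173 176 171 171 171 172 170 170 172 170 175
 168 167 173 176 178 176 178 179 179 179 177 178 181 179 179 180 183 180
 180 186 181 173 190 221 197 176 181 184 179 177 175 179 140  69  68  65]
150 [133 130 120  10  82 169 168 169 171 168 169 171 184 227 203 173 174 165
 171 165 169 173 168 162 173 171 173 172 171 175 169 171 174 174 175 169
 173 171 171 172 174 174 171 173 170 170 170 169 162 167 168 170 174 170
 176 175 184 176 179 180 179 179 178 183 180 182 177 174 184 179 177 180
 181 184 181 173 219 217 177 182 177 184 181 181 185 174  51  48  46  46]
```

The lid is held level and centred: its far plate edge is at row 55, where a TCP-centred lid predicts row 55.6. I carry it over the tank.

Request:
move_arm([
  [0.2,3.8,0,0,0,0.3],
  [0.2,3.8,0,0,0,0.3],
  [0.2,3.8,0,0,0,0.3],
  [0.2,3.8,0,0,0,0.3],
  [0.3,3.8,0,0,0,0.3],
  [0.3,3.8,0,0,0,0.3],
  [0.3,3.8,0,0,0,0.3],
  [0.2,3.8,0,0,0,0.2],
])

```text
clock: 26.45
position: [0.5176, 0.1365, 0.1775]
ee_rot: [-2.241, -2.201, 0.003]
force: [0.1, -0.5, -2.2]
width: 0.147
```

Request:
move_arm([
  [0,3.2,0,0,0,0],
  [0,0,0,0,0,0],
  [0,0,0,0,0,0],
  [0,0,0,0,0,0],
])

```text
clock: 26.85
position: [0.5179, 0.1657, 0.1779]
ee_rot: [2.243, 2.199, -0.003]
force: [-0.5, -1.0, -2.6]
width: 0.151
```

```bash
python3 - <<'E'
from h import *
w=wsnap('w14'); np.save('w14.npy',w,allow_pickle=True); s=w['s']; print(s['clock'],s['position'],s['width'],s['force'],np.degrees(np.arctan2(*R.from_rotvec(s['ee_rot']).as_matrix()[[1,0],1])))
E
```

```text
26.85 [0.51789072 0.16574237 0.17792546] 0.15063933929269901 [-0.53592205 -1.03234795 -2.58335283] -1.1307601265616076
```

Request:
move_arm([
  [-0.05,0.15,-2,0,0,0.1],
  [0,0,-2,0,0,0],
  [0,0,-1,0,0,0],
  [0,0,-0.3,0,0,0],
  [0,0,0,0,0,0],
  [0,0,0,0,0,0],
])

```text
clock: 27.5
position: [0.5182, 0.1686, 0.1262]
ee_rot: [2.24, 2.202, 0.002]
force: [0.5, -0.4, -1.6]
width: 0.15
```

Request:
move_arm([
  [0,0,-0.2,0,0,0],
  [0,0,-0.2,0,0,0],
  [0,0,-0.1,0,0,0],
  [0,0,0,0,0,0],
  [0,0,0,0,0,0],
])

```text
clock: 28.0
position: [0.5176, 0.1687, 0.1206]
ee_rot: [2.24, 2.203, 0.0]
force: [-0.3, -0.4, -2.1]
width: 0.152
```

Request:
move_arm([
  [0,0,-0.2,0,0,0],
  [0,0,-0.2,0,0,0],
  [0,0,-0.1,0,0,0],
  [0,0,0,0,0,0],
  [0,0,0,0,0,0],
])

```text
clock: 28.5
position: [0.5176, 0.1687, 0.1155]
ee_rot: [2.24, 2.203, -0.0]
force: [-0.2, -0.2, -2.5]
width: 0.151
```

Request:
move_arm([
  [0,0,-0.1,0,0,0],
  [0,0,0,0,0,0],
  [0,0,0,0,0,0],
])

```text
clock: 28.8
position: [0.5177, 0.1687, 0.1146]
ee_rot: [2.239, 2.203, 0.0]
force: [-0.4, -0.3, 0.7]
width: 0.15
```

Contact comes at the predicted seated height (0.1147). I release and retreat.

Request:
move_arm([
  [0,0,0,0,0,0],
  [0,0,0,0,0,0],
  [0,0,0,0,0,0],
  [0,0,1.5,0,0,0],
  [0,0,3,0,0,0],
  [0,0,4,0,0,0],
  [0,0,4,0,0,0],
  [0,-4,2,0,0,0],
], grip=0.4)

```text
clock: 29.6
position: [0.5187, 0.1339, 0.2625]
ee_rot: [2.231, 2.212, 0.008]
force: [1.1, -0.7, -0.5]
width: 0.4
```

Request:
move_arm([
  [0,-4.5,0,0,0,0],
  [0,-4.5,0,0,0,0],
  [0,-4.5,0,0,0,0],
  [0,-4.5,0,0,0,0],
  [0,-4.5,0,0,0,0],
  [0,-4.5,0,0,0,0],
  [0,0,0,0,0,0],
  [0,0,0,0,0,0],
])

```text
clock: 30.4
position: [0.5173, -0.1425, 0.2595]
ee_rot: [2.243, 2.2, -0.0]
force: [0.5, 1.2, -0.4]
width: 0.404
```

```bash
python3 - <<'E'
from h import *
a=snap('top','top4'); b=snap('scene','scene4'); print(monitor.observe()['position'])
t=cv2.resize(cv2.imread('pics/top4.png')[165:222,155:250],(760,456),interpolation=cv2.INTER_CUBIC)
s=cv2.resize(cv2.imread('pics/scene4.png')[125:205,235:340],(760,579),interpolation=cv2.INTER_CUBIC)
# predicted lid plate corners at ideal pose drawn
c=np.array([.5175,.168]);th=np.radians(-1);Q=np.array([[np.cos(th),-np.sin(th)],[np.sin(th),np.cos(th)]])
P=np.array([np.r_[c+Q@np.array([x,y]),.091] for x,y in [(-.072,-.105),(.072,-.105),(.072,.105),(-.072,.105)]])
print((proj(a,P)-[155,165])*8); print((proj(b,P)-[235,125])*7.238)
out=np.vstack([cv2.resize(t,(500,300)),cv2.resize(s,(394,300)).copy() if 0 else np.pad(cv2.resize(s,(394,300)),((0,0),(0,106),(0,0)))]); cv2.imwrite('pics/f.png',out)
E
```

```text
[ 0.51774539 -0.14001142  0.25931516]
[[690.84127914 405.2942755 ]
 [689.97574727  23.45562882]
 [130.38702249  27.77327216]
 [121.22855443 410.52607736]]
[[122.27471179 269.10479793]
 [396.564674   390.07003282]
 [637.70723735 144.40002268]
 [376.64428046  44.69691953]]
```

View pics/f.png

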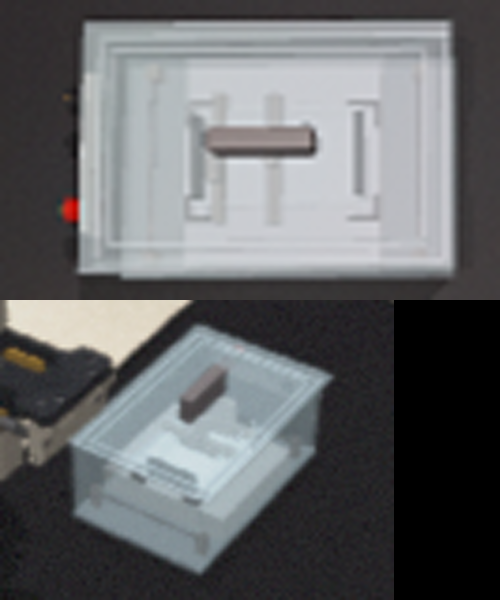

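The lid lies flat, with corners at about (86,22), (452,22), (453,272) and (79,272) against predicted (86,18), (454,15), (454,267) and (80,270). That matches within the camera's few-mm bias. Both combs show beneath it. I hand in.

```bash
python3 -c "
from h import *
print(workorder.sign_off())"
```

```text
the job is handed in; nothing more can be done
None
```

The gel tank is set up and the job is handed in. The arm finished at about 30 s of the 99 s limit, clear of everything; sign-off gives no verdict.

- **Tray:** I set it on the platform. The near view showed it between all four corner stops, and it touched down at the expected height.
- **Combs:** The broad comb went into the notches at the terminal-post end and the fine comb into the middle notches. Both touched down at the fully-down height, about 9 mm below where they would have caught on the tray walls. The wrist picture showed both upright with bars of equal length.
- **Lid:** It touched down within 1 mm of the predicted seated height. The last top and scene pictures show it flat on the tank with both combs beneath it.

**Disagreements:** The lid corners in the top picture differ from the prediction by up to about 7 pixels, roughly 2–4 mm. Most of that is the 3–4 mm bias I found earlier between the top and wrist cameras. My estimates of the tank centre along y spread over about 4 mm, so I used their middle. Both effects are within the 8 mm tolerance.

I did not go near the beaker, tip box or pipette, but I did not measure their positions again at the end.

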